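Dispense one feed ball from the tipping carousel

ROBOT

A 7-joint arm with a two-finger parallel gripper is mounted at the origin on the work surface. World frame = base frame: x ahead of the robot, y to its left, z up, the work surface at z = 0. Lengths are in mm, angles in rad, forces in N, time in s.
With the tool pointing down it reaches from about 400 to 875 mm from the base axis. Payload 4.4 kg.
Tool frame: the origin (TCP) lies at the very end of the fingers, on their centre line; the grasp point (between the pads) lies 19 mm behind it; z points along the fingers, x is the direction in which the jaws open and shut, and the axes are right-handed (so a half turn about z gives the same grasp; the last joint's range is limited). The gripper opens to 85 mm and grips with 20 to 120 N. Pads are 22 mm wide; open, the fingers measure 114 mm over their backs; the gripper's body (76 mm by 85 mm) begins 54 mm behind the grasp point. The pads swing forward as they close: fully open they stand 13 mm farther back than shut.
Start: joints at [-1.22, 0.628, 0.038, 1.517, -0.027, 0.996, -0.02], TCP at [263.122, 594.377, 231.313] pointing down, gripper open.
Joint ranges: [-3.06, 3.06], [-0.37, 2.12], [-1.25, 1.32], [0.18, 2.47], [-1.1, 4.24], [0.23, 1.98], [-2.94, 2.94]. Speed limits (rad/s): [2.57, 2.57, 3.14, 3.14, 3.14, 3.14, 3.14].

INTERFACE

Orientations are given as [roll, pitch, yaw] about the fixed x, y, z axes, in that order (R = Rz(yaw) Ry(pitch) Rx(roll)).
In Python, from cell import telemetry, get_image, get_calibration, ctrl gives the robot as it stands. The module is installed in compiled form; this text tells all that it offers.
- The arm moves only by the tool arm_command, never from a script. Its arguments are lists of equal length, an entry for each row: "rot": the turn, a rotation vector about the world's x, y, z in degrees, a list of three; "slide": the shift along the world's x, y, z in mm, a list of three; "gripper": the finger opening in mm, from 0 to 85.4. A call has 1 to 5 rows; each row shifts and turns the pose as measured when the row begins; what a row does not reach is not made up. A row lasts 1/12 s, in which the tool goes at most 41.7 mm and 7.16 degrees, less where a joint would pass 70% of its speed; a pose out of reach is approached as far as the arm can. A call with a gripper value outside its range is refused whole. The fingers move at their own pace and stop on an object; the grip force is fixed at half the most. Time passes only in rows, so rows that do not move let the fingers close. It gives the time, the measured TCP pose, the force and the opening at its end, in the units of the state.
- telemetry.read_state(): the state, without advancing time (a new reading comes with each control period).
- get_image(name): name is "scene" or "top"; returns (picture, depth): 420x560x3 uint8, red, green, blue; 420x560 float32, mm along the optical axis (not along the pixel's ray), 0 where there is no reading.
- get_calibration(name): a dict with "fx", "fy", "cx", "cy" (pixels), "D" ([k1, k2, p1, p2, k3] as OpenCV has them; the pictures are not rectified), "xyz" and "attitude" of the camera in the world. Camera axes: x right, y up, looking along -z (the intrinsics and any distortion apply to the point x, -y, -z); pixel columns grow to the right and rows downward; lengths in mm; the calibration is good to about 2 mm. A picture is of the moment at which its call begins. get_calibration takes no time and is no camera call.
- ctrl.finish_job(): hands the job in, once; it reports no verdict.
The state is a dict: "clock": time; "qpos": joint angles; "qd": joint speeds; "tau": joint torques, N m; "eef_pos": TCP position; "tool_rot": TCP orientation; "force": force on the tool from outside, world axes, zero at the start; "torque": the same for the moment, N m; "width": finger opening in mm.
Only numpy, scipy, OpenCV 4.12 (cv2) and the standard library are available. Lean on these libraries where they do the work, as an engineer would, in place of code of your own. Each camera call takes 0.05 s, during which the arm holds its last target.

TASK

The feed carousel on the bonsai bench leans back on its rest with its empty compartment at the spout; its wheel has a square wooden knob, and a handle sticks out opposite the spout for tipping it. While it leans back, turn the wheel until the compartment with the green feed ball stands squarely at the spout; then tip the carousel forward so that only the green ball runs down the spout into the blue bowl, and let it lean fully back on its rest again. Do not touch the balls with the gripper, and leave the bowl and the other things on the bench where they are.

Things in the scene. Friction and masses are not known exactly. Their poses are not given: they have to be found in the camera images.
- carousel: Dark wooden base, 200 x 236 x 12 mm, fixed to the bench, with a post at each end of the tipping axis (outer faces 111 mm either side of the middle, tops at 168 mm). Origin on the bench under the tipping axis; x points towards spout and bowl, -x towards the handle, z up; the level tipping axis runs along y through the point 150 mm above the origin.
- cradle (a joint): Tip angle of the carousel about that axis: 0 = leaning back on its rest (the wheel slopes 0.5 rad, spout up, handle down), 0.5 = wheel level, growing as the spout goes down and the handle up, 1.15 rad = forward stop. A counterweight and damper bring it back to 0 in one or two seconds when let go; lifting it by the handle takes a few newtons.
- wheel (a joint): Turn of the wheel about its own leaning axis, anticlockwise from above, -6.5 to 6.5 rad; stays where left (friction 0.08 N m). Six open compartments of 60 degrees; number k has its middle at wheel angle + 60k degrees anticlockwise from the spout direction. Number 0 is empty and near the spout at the start, the others hold a ball each, which lies at the lowest place of its compartment.
- knob (a point): Centre of the square wooden knob on the hub: 36 x 36 mm across the flats, 38 mm high, on the wheel's axis 54 mm above the wheel's floor (underside 35, top 73 mm above it). Turns with the wheel: z is the wheel's axis (at rest 0.5 rad from vertical, leaning to the handle side), x and y are square to the flats, x points to the middle of compartment 0.
- handle (a point): Grip point on the wooden pan handle opposite the spout: a bar 16 mm wide (along y), 14 mm thick, running straight out from 80 to 180 mm from the wheel's axis at the level of the wheel's floor; this point is 135 mm from the axis, mid-thickness. Axes tip with the carousel: x along the handle towards the spout, y along the tipping axis.
- spout (a point): Middle of the lip of the open metal spout, 139 mm from the wheel's axis, level with the wheel's floor, which lies on the tipping axis; x outwards, tips with the carousel. Floor radius 74 mm, hub radius 20, dividers 3 thick and 26 high. The rim round the wheel (81 mm outer radius, top 28 mm above the floor) does not turn; its only gap, 42 mm wide, is at the spout.
- ball_green_center (a point): Centre of the green hard feed ball, 22 mm across: the one wanted.
- ball_white_center (a point): Centre of the white feed ball, 22 mm across, must stay in the carousel.
- ball_brown_center (a point): Centre of the dark brown feed ball, 22 mm across, must stay in the carousel.
- ball_yellow_center (a point): Centre of the yellow feed ball, 22 mm across, must stay in the carousel.
- ball_red_center (a point): Centre of the red feed ball, 22 mm across, must stay in the carousel.
- bowl: Loose blue ceramic bowl standing on the bench under the spout, 124 mm across the rim, 48 mm high. Origin at the middle of its underside.
- paste_tube: Bystander: lime-green tube lying flat, about 138 x 34 x 16 mm. Origin at the middle of its underside.
- wire_coil: Bystander: copper wire coil lying flat, 110 mm across, 12 mm high. Origin at the middle of its underside.
- little_pot: Bystander: terracotta pot with two small ears, 80 mm across, 55 mm high. Origin at the middle of its underside.
- seal_jar: Bystander: amber jar with a black cap, 56 mm across, 60 mm high. Origin at the middle of its underside.
- brush: Bystander: brush lying on the bench. Origin about mid-length.
- pliers: Bystander: steel wire pliers lying on the bench, 150 mm long. Origin near mid-length.
Not all that is in view belongs to the job. Several things have the shape of the bowl; the one meant has the colours described above.

How it is judged (in metres and radians):
On the way, in this order (a step that is already met when the one before it is completed fails the run):
1. the green ball's compartment stands at the spout while the carousel leans back (value of joint cradle below 0.1 rad and x of ball_green_center in the frame of carousel above 0 m and x of ball_green_center in the frame of spout above -0.125 m and y of ball_green_center in the frame of spout between -0.015 and 0.015 m), for 0.2 s.
2. the carousel is tipped forward to level or past it (value of joint cradle above 0.45 rad), for 0.02 s.
3. the green ball is in the bowl (horizontal distance between ball_green_center and bowl below 0.055 m and height (world z) of ball_green_center below 0.05 m), for 0.2 s.
At the end, for the whole second after the job is handed in: The green ball rests in the blue bowl (within 55 mm of its middle, slower than 0.1 m/s), the four other balls are still in the carousel (within 100 mm of the knob's centre), the carousel leans back on its rest again (within 0.08 rad), and the bowl stands upright within 30 mm of where it was (all of step 3 and linear speed of ball_green below 0.1 m/s and value of joint cradle below 0.08 rad and distance between each of ball_white_center, ball_brown_center, ball_yellow_center, ball_red_center and knob below 0.1 m and distance of bowl from where it was at the start of the episode below 0.03 m and angle between bowl's own z axis and vertical below 0.15 rad); the robot touches nothing.
It fails at once if the gripper touches a ball (contact force between the fingers and ball_green above 0.5 N or contact force between the fingers and ball_white above 0.5 N or contact force between the fingers and ball_brown above 0.5 N or contact force between the fingers and ball_yellow above 0.5 N or contact force between the fingers and ball_red above 0.5 N).
It fails at once if another ball leaves the carousel (distance between any of ball_white_center, ball_brown_center, ball_yellow_center, ball_red_center and knob above 0.12 m).
It fails at once if a bystander is moved by more than 40 mm (distance of any of paste_tube, wire_coil, little_pot, seal_jar, brush, pliers from where it was at the start of the episode above 0.04 m).
It fails at once if the bowl is moved by more than 30 mm (distance of bowl from where it was at the start of the episode above 0.03 m).
It also fails if it takes over 69 s, if anything falls off the work surface, if the arm or the gripper's body presses on something with over 40 N, if the wrist force passes 120 N, or if a joint passes its speed limit or range.

## Working session

There is one attempt and no reset: what is moved stays moved. The work goes in short steps, Python scripts to look and compute and a tool call to move; the robot and the scene stay as the last step left them, time stands still between calls to the robot, and variables do not carry over. Pictures are saved under pics/ and viewed, and the job is handed in when it is done.

Besides the shell and the picture viewer there is one more tool, called after "Emit:" as name(argument=value, ...) on one line, values as JSON. arm_command: Moves the arm, as the interface text tells. Its arguments: {"type":"object","properties":{"rot":{"type":"array"},"slide":{"type":"array"},"gripper":{"type":"array"}},"required":["rot","slide","gripper"]}

```bash
mkdir -p pics; ls
cat > h.py <<'E'
import numpy as np, cv2
from cell import telemetry, get_image, get_calibration, ctrl
from scipy.spatial.transform import Rotation as R
E
python3 - <<'E'
from h import *
for n in ("scene","top"):
    im,d=get_image(n); np.savez(f"{n}0.npz",im=im,d=d)
    cv2.imwrite(f"pics/{n}0.png",cv2.resize(im[:,:,::-1],(800,600)))
    print(n,get_calibration(n))
print(telemetry.read_state())
E
```

```text
pics
scene {'fx': 512.1855072958065, 'fy': 512.1855072958065, 'cx': 275.2737524807123, 'cy': 212.24769778472404, 'D': array([-0.05293215,  0.        ,  0.        ,  0.        ,  0.        ]), 'xyz': array([1200.87538661,  473.18401544, 1105.9040376 ]), 'attitude': array([ 0.69876761, -0.00959214,  2.18294778])}
top {'fx': 439.33208278034266, 'fy': 439.33208278034266, 'cx': 278.9989191959057, 'cy': 216.02152821857626, 'D': array([-0.03466414,  0.        ,  0.        ,  0.        ,  0.        ]), 'xyz': array([ 393.86902454,  -13.69145553, 1322.79736796]), 'attitude': array([ 0.10668206,  0.01639721, -1.58633862])}
{'clock': 0.1, 'qpos': array([-1.21980683,  0.62923475,  0.038439  ,  1.51827396, -0.02701887,
        0.99627628, -0.0200027 ]), 'qd': array([-0.00077807, -0.00086717,  0.00054284, -0.0031155 ,  0.00128349,
        0.0010225 ,  0.00232595]), 'tau': array([ 2.59048458e-03, -5.64540696e+01,  1.23013381e+00, -1.93976426e+01,
        1.11896207e-02,  5.46617433e-03, -9.21379240e-06]), 'eef_pos': array([262.87711859, 593.86547661, 230.49125489]), 'tool_rot': array([-3.14158923e+00,  1.67491967e-03,  1.15399839e+00]), 'force': array([0.18013728, 0.21550089, 0.17479862]), 'torque': array([-0.00071829,  0.03330496, -0.00823537]), 'width': 85.41416200842555}
```

View pics/scene0.png

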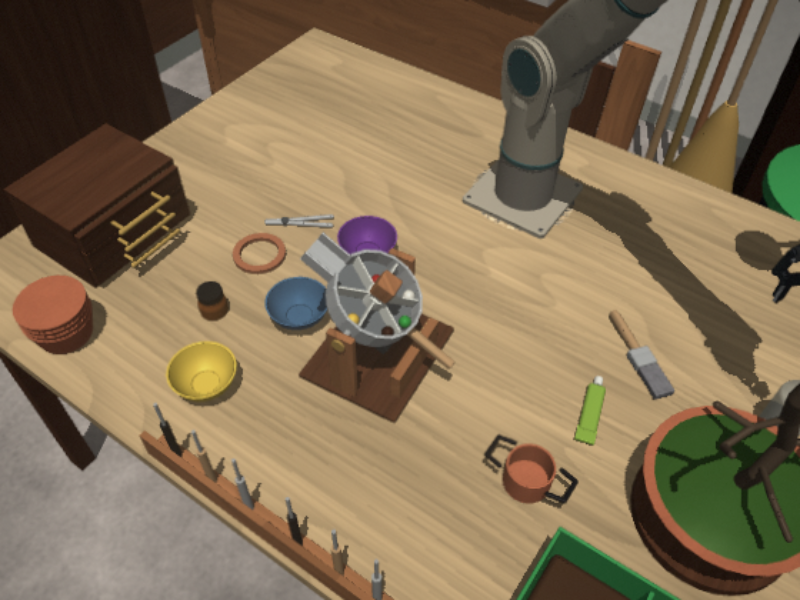

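View pics/top0.png

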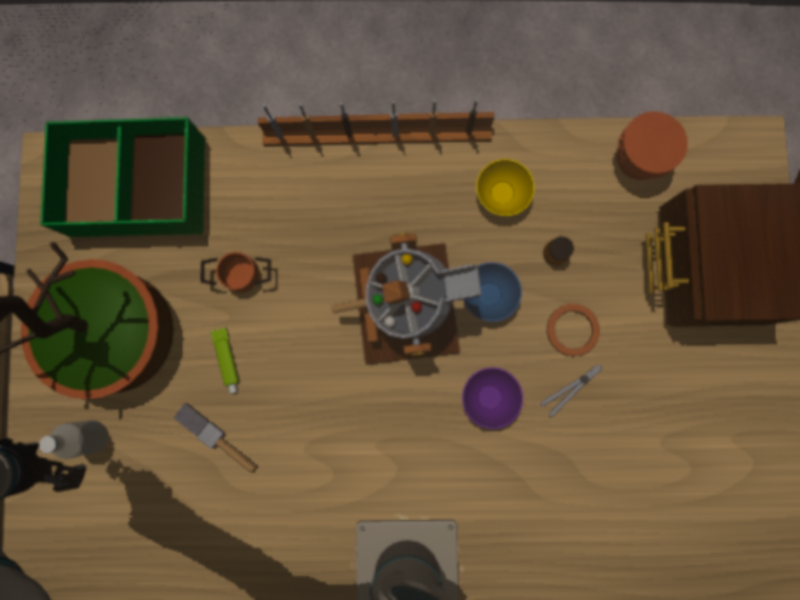

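```bash
cat >> h.py <<'E'
def cam(n):
    c=get_calibration(n); K=np.array([[c['fx'],0,c['cx']],[0,c['fy'],c['cy']],[0,0,1]])
    Rm=R.from_euler('xyz',c['attitude']).as_matrix()@np.diag([1,-1,-1])  # cv cam -> world
    return K,c['D'],Rm,c['xyz']
def proj(n,P):
    K,D,Rm,t=cam(n); P=np.atleast_2d(P).astype(float)
    return cv2.projectPoints((P-t)@Rm,np.zeros(3),np.zeros(3),K,D)[0][:,0]
def rays(n,uv):
    K,D,Rm,t=cam(n); q=cv2.undistortPoints(np.array(uv,float).reshape(-1,1,2),K,D)[:,0]
    return t,np.c_[q,np.ones(len(q))]@Rm.T   # depth-scaled
def pl(n,uv,z):
    t,r=rays(n,uv); return t+r*((z-t[2])/r[:,2])[:,None]
def dp(n,uv,d):
    t,r=rays(n,uv); return t+r*np.array([d[int(round(v)),int(round(u))] for u,v in np.array(uv)])[:,None]
def cloud(n,d):
    v,u=np.mgrid[:420,:560]; t,r=rays(n,np.c_[u.ravel(),v.ravel()]); return (t+r*d.reshape(-1,1)).reshape(420,560,3)
def crop(n,im,u0,v0,u1,v1,f,s=4):
    c=cv2.resize(im[v0:v1,u0:u1,::-1],None,fx=s,fy=s,interpolation=cv2.INTER_CUBIC); cv2.imwrite(f,c)
E
python3 - <<'E'
from h import *
a=np.load("top0.npz"); crop("top",a['im'],225,155,375,305,"pics/topc.png",4)
b=np.load("scene0.npz"); crop("scene",b['im'],180,145,330,295,"pics/scc.png",4)
for n,z in(("top",a),("scene",b)):
    C=cloud(n,z['d']); hsv=cv2.cvtColor(z['im'],cv2.COLOR_RGB2HSV)
    # table residual
    # cylinder of carousel: points with height >150 near
    print(n,[C[p] .round() for p in [(330,300),(100,250)]])
    m=(C[...,2]>60)&(C[...,2]<260)&(z['d']>0)&(C[...,0]>400)&(C[...,0]<750)&(abs(C[...,1])<200)
    print(m.sum(),C[m].min(0),C[m].max(0))
E
```

```text
top [array([196., -51.,  -0.]), array([902.,  91.,   0.])]
4113 [ 433.08438768 -142.68654797   60.73327174] [660.56981706 137.07068539 235.17392743]
scene [array([699., 205.,   1.]), array([  70., -415.,    1.])]
5568 [ 439.04211895 -139.98930134   60.3018307 ] [669.50822509 145.10719736 237.40786621]
```

View pics/topc.png

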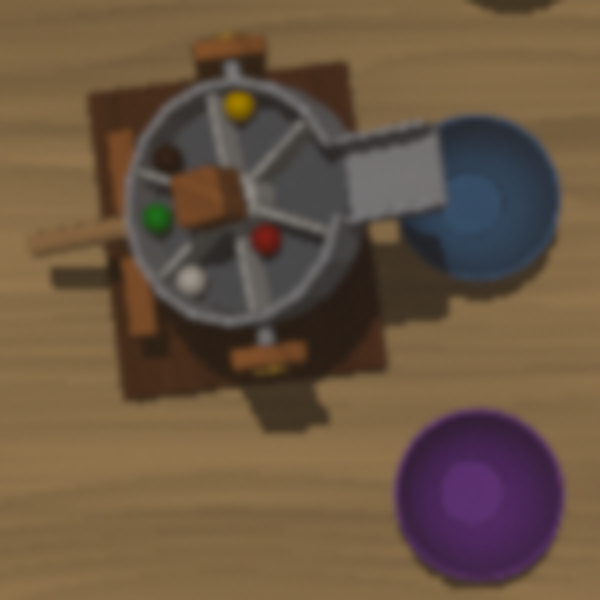

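View pics/scc.png

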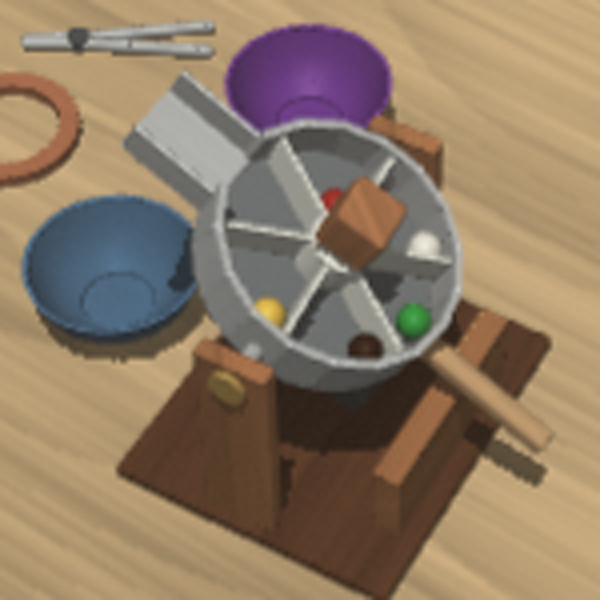

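Run:
```python
from h import *
for n in("top","scene"):
    z=np.load(n+"0.npz"); C=cloud(n,z['d']); hsv=cv2.cvtColor(z['im'],cv2.COLOR_RGB2HSV)
    X,Y,Z=C[...,0],C[...,1],C[...,2]
    box=(X>400)&(X<720)&(Y>-200)&(Y<200)
    post=(abs(Z-168)<3)&box&(hsv[...,1]>90)&(hsv[...,0]<20)
    k,l,s,c=cv2.connectedComponentsWithStats(post.astype(np.uint8))
    print(n,"post-like z~168")
    for i in range(1,k):
        if s[i,4]>15:
            p=C[l==i]; r=cv2.minAreaRect(p[:,:2].astype(np.float32)); print(s[i,4],p.mean(0).round(1),np.round(r[0],1),np.round(r[1],1),round(r[2],1))
    for nm,m in (("base z12",(abs(Z-12)<2.5)&box&(hsv[...,1]>90)),("bowl rim blue",(abs(Z-47)<3)&box&(hsv[...,0]>95)&(hsv[...,0]<118)&(hsv[...,1]>90))):
        p=C[m]; 
        if len(p)>10:
            r=cv2.minAreaRect(p[:,:2].astype(np.float32)); print(nm,len(p),np.round(r[0],1),np.round(r[1],1),round(r[2],1), p.min(0).round(),p.max(0).round())
            if 'bowl' in nm:
                A=np.c_[2*p[:,:2],np.ones(len(p))]; s_=np.linalg.lstsq(A,(p[:,:2]**2).sum(1),rcond=None)[0]; print('circle',s_[:2],np.sqrt(s_[2]+s_[:2]@s_[:2]))
    # colours of balls
    for nm,lo,hi in (("green",(45,100,40),(75,255,255)),("yellow",(18,150,120),(30,255,255)),("red",(0,180,80),(4,255,255)),("white",(0,0,170),(180,40,255))):
        m=cv2.inRange(hsv,lo,hi)>0; m&=box&(Z>60)
        k,l,s,c=cv2.connectedComponentsWithStats(m.astype(np.uint8))
        for i in range(1,k):
            if s[i,4]>8: print(nm,s[i,4],c[i].round(1),np.median(C[l==i],0).round(1))
```

```text
top post-like z~168
65 [650.6  -7.1 167.4] [650.   -6.9] [13.7 44.2] 5.6
75 [444.1 -28.8 167.6] [444.  -27.2] [12.9 48.8] 8.0
base z12 1017 [550.8 -55.7] [234.9 291.8] 6.2 [ 419. -199.   10.] [671. 101.  14.]
green 43 [263.9 209.1] [540.9  44.3 134.6]
yellow 23 [283.9 180.5] [611.  -11.5 172.7]
red 27 [291.1 214.4] [521.6 -28.4 174.9]
scene post-like z~168
73 [450.  -23.6 167.9] [449.5 -24.4] [15.2 49. ] 4.2
103 [657.3  -1.8 167.9] [657.2  -2.9] [16.  48.2] 4.0
base z12 1799 [557.9 -52.3] [237.1 298.3] 6.1 [ 426. -200.   10.] [680. 107.  14.]
bowl rim blue 46 [ 564.5 -157. ] [119.1  67.7] 8.3 [ 509. -199.   44.] [ 628. -122.   50.]
circle [ 568.6210626  -180.81855005] 57.76832525588901
green 53 [282.7 224.6] [549.7  49.9 134.9]
yellow 25 [247.6 222.1] [616.   -4.  172.5]
white 297 [227.5 180. ] [ 556.9 -109.8  201.4]
white 43 [256.3 194.7] [542.6 -26.  185.9]
white 9 [275.4 187.4] [488.7 -14.4 175.4]
white 26 [293.8 208.6] [497.   48.4 143.6]
white 13 [243.  201.6] [588.2 -39.4 196.2]
white 45 [286.  206.4] [504.9  29.3 146.6]
white 41 [258.1 216.3] [581.4   3.2 171.2]
white 25 [275.3 224.2] [568.2  40.4 150.1]
```

Run:
```python
from h import *
for n in("top","scene"):
    z=np.load(n+"0.npz"); C=cloud(n,z['d']); hsv=cv2.cvtColor(z['im'],cv2.COLOR_RGB2HSV)
    X,Y,Z=C[...,0],C[...,1],C[...,2]
    def rep(nm,m):
        m=m.astype(np.uint8); k,l,s,c=cv2.connectedComponentsWithStats(m); i=1+np.argmax(s[1:,4]); p=C[l==i]
        A=np.c_[2*p[:,:2],np.ones(len(p))]; q=np.linalg.lstsq(A,(p[:,:2]**2).sum(1),rcond=None)[0]
        r=cv2.minAreaRect(p[:,:2].astype(np.float32)); print(n,nm,s[i,4],p.mean(0).round(1),'rect',np.round(r[0],1),np.round(r[1],1),round(r[2],1),'circ',q[:2].round(1))
    rep("coil",(Z>5)&(Z<16)&(hsv[...,1]>110)&(Y<-200)&(Y>-400)&(X>350)&(X<600)&(hsv[...,0]<14))
    rep("yellow rim",(Z>42)&(Z<52)&(hsv[...,0]>20)&(hsv[...,0]<32)&(hsv[...,1]>150))
    rep("purple rim",(Z>42)&(Z<52)&(hsv[...,0]>125)&(hsv[...,0]<155))
    rep("blue rim",(Z>42)&(Z<52)&(hsv[...,0]>98)&(hsv[...,0]<118)&(hsv[...,1]>90))
    rep("plate",(Z>4)&(Z<40)&(abs(X)<150)&(abs(Y)<150)&(hsv[...,1]<70))
    rep("tube",(hsv[...,0]>32)&(hsv[...,0]<45)&(hsv[...,1]>150)&(Y>150))
```

```text
top coil 382 [ 485.6 -350.7   11.5] rect [ 485.3 -351.9] [ 96.2 105.1] 88.2 circ [ 485.  -356.7]
top yellow rim 230 [ 789.8 -224.8   46.4] rect [ 783.9 -219.7] [120.6 121.8] 89.9 circ [ 782.5 -219.1]
top purple rim 112 [ 306.2 -185.5   46.3] rect [ 313.4 -181.4] [ 50.  112.9] 3.5 circ [ 347.6 -179.2]
top blue rim 2 [ 518.4 -217.8   45.8] rect [ 518.4 -217.8] [2.3 0. ] -102.1 circ [ 238.6 -157.8]
top plate 2182 [45.4 -2.  12.2] rect [23.2 -2.3] [201.  156.2] 89.5 circ [11.2 -2.1]
top tube 543 [460.4 567.8 118.1] rect [476.9 562.2] [121.  229.2] 65.5 circ [480.8 564.6]
scene coil 371 [ 491.9 -350.1   11.4] rect [ 490.9 -348.9] [112.2 101.7] 0.2 circ [ 490.9 -352.7]
scene yellow rim 299 [ 783.9 -227.8   46.9] rect [ 787.1 -218.1] [122.5 117.8] 43.4 circ [ 787.5 -216.8]
scene purple rim 145 [ 327.2 -200.5   46.2] rect [ 338.4 -193.7] [ 81.1 120.3] 52.2 circ [ 352.6 -175.9]
scene blue rim 51 [ 515.5 -193.2   45.9] rect [ 515.4 -192.8] [11.8 63.8] 7.9 circ [ 547.7 -187.5]
scene plate 1778 [38.9 19.1 14.4] rect [1.6 3.8] [216.8 217.5] 89.6 circ [4.2 4.2]
scene tube 442 [454.7 378.8  23.3] rect [793.5 430.7] [818.3  38.1] 8.6 circ [813.3 -53.9]
```

```bash
cat >> h.py <<'E'
O=np.array([550.5,-15.3,0]); YAW=np.radians(-84.0)
Rc=R.from_euler('z',YAW).as_matrix()
def wheelR(phi): # cols: x (spout), y, z(axis) of the tipping frame in world ; phi cradle
    return Rc@R.from_euler('y',phi-0.5).as_matrix()
def w2world(p,phi=0.): return O+np.array([0,0,150])+np.atleast_2d(p)@wheelR(phi).T
def world2w(P,phi=0.): return (np.asarray(P)-O-np.array([0,0,150]))@wheelR(phi)
SH={"top":np.array([3.1,2.6,0]),"scene":np.array([-3.1,-2.6,0])}
E
python3 - <<'E'
from h import *
for n in("top","scene"):
    z=np.load(n+"0.npz"); W=world2w(cloud(n,z['d'])+SH[n]); r=np.hypot(W[...,0],W[...,1]); a=np.degrees(np.arctan2(W[...,1],W[...,0]))
    m=(r>30)&(r<70)&(W[...,2]>16)&(W[...,2]<30)
    hsv=cv2.cvtColor(z['im'],cv2.COLOR_RGB2HSV); m&=hsv[...,1]<60
    ang=a[m]; c=np.angle(np.exp(1j*np.radians(ang*6)).mean(),deg=True)/6
    print(n,m.sum(),"divider phase mod60",c,np.histogram(ang,bins=np.arange(-180,181,10))[0])
    # knob
    m=(abs(W[...,2]-73)<3)&(r<32); p=W[m][:,:2]; q=cv2.minAreaRect(p.astype(np.float32)); print("knob top",m.sum(),q,W[m].mean(0))
    m=(r<200)&(W[...,2]>90); print('above',m.sum())
    m=(abs(W[...,1])<15)&(W[...,0]<-95)&(W[...,0]>-190)&(abs(W[...,2]-7)<4); p=W[m]; print("handle",m.sum(),p.mean(0),p.min(0),p.max(0),np.polyfit(p[:,0],p[:,1],1),np.polyfit(p[:,0],p[:,2],1))
    m=(W[...,0]>90)&(W[...,0]<150)&(abs(W[...,1])<40)&(abs(W[...,2])<4); p=W[m];print("spout floor",m.sum(),p.min(0),p.max(0),p.mean(0))
    C=cloud(n,z['d'])+SH[n]; L=(C-O)@Rc; m=(L[...,0]<-40)&(L[...,0]>-110)&(abs(L[...,1])<90)&(L[...,2]>25)&(L[...,2]<110)&(hsv[...,1]>90)
    p=L[m]; print("rest",m.sum(),p.min(0).round(),p.max(0).round())
    for nm,lo,hi in (("green",(45,100,40),(75,255,255)),):
        mm=(cv2.inRange(hsv,lo,hi)>0)&(r<90); print(nm,W[mm].mean(0))
E
```

```text
top 208 divider phase mod60 -24.14930025149651 [ 1  0  0 33 19  7  0  0  0 41  0  0  0  0  0 21  0  0  0  0  0 37  0  0
  0  0  0 39  1  0  0  0  1  8  0  0]
knob top 150 ((-0.025768280029296875, -0.3367424011230469), (35.12953567504883, 35.73256301879883), 6.245970726013184) [-0.07671992 -0.47453297 72.77708516]
above 0
handle 102 [-133.38150492   -1.10719227    5.79490644] [-175.06380789   -9.45021541    3.00464974] [-95.89961328   6.1682846    9.65071582] [-7.03620036e-04 -1.20104217e+00] [-0.00764636  4.77502302]
spout floor 280 [ 90.11159206 -27.71024175  -3.97414902] [138.48046714  24.89515029   3.36845347] [114.67872505   0.92567336  -1.20813051]
rest 264 [-110.  -76.   29.] [-73.  74. 108.]
green [-62.97309253   0.34073467  16.08216743]
scene 262 divider phase mod60 -24.736093970238773 [ 0  0  0 37 19  9  0  0  0  9  0  0  0  0  0 53  0  0  0  0  2 46  0  0
  0  0  2 25  0  0  0  1  8 51  0  0]
knob top 152 ((2.77972412109375, -0.06862640380859375), (35.387454986572266, 35.58329772949219), 3.1500909328460693) [ 2.2851878  -0.27682072 72.40034395]
above 0
handle 176 [-135.58161283    0.42078543    6.33060415] [-175.57691205   -9.39719108    3.01472179] [-95.26002566   9.37078421  10.74592413] [0.00678788 1.34109774] [0.00855282 7.4902087 ]
spout floor 258 [ 90.03419117 -28.53970774  -3.99683265] [140.90719144  29.92666092   3.97447115] [114.74680294  -4.88605504  -1.06015927]
rest 685 [-110.  -78.   25.] [-55.  76. 110.]
green [-61.66055948   1.89546956  16.05732875]
```

Emit:
arm_command(rot=[[0,0,-7],[0,0,-7],[0,0,-7],[0,0,-7],[0,0,-7]], slide=[[13,-26,15],[13,-26,15],[13,-26,15],[13,-26,10],[13,-26,10]], gripper=[85,85,85,85,85])

```text
clock: 0.52
eef_pos: [321.0, 463.3, 290.8]
tool_rot: [-3.137, 0.012, 0.536]
force: [0.5, 0.9, 0.4]
width: 85.1
```

```bash
cat > st.py <<'E'
from h import *
s=telemetry.read_state(); print('t',round(s['clock'],2),'p',s['eef_pos'].round(1),'rpy',np.degrees(s['tool_rot']).round(1),'q',s['qpos'].round(2),'F',s['force'].round(1),'w',round(s['width'],1))
E
python3 st.py
```

```text
t 0.52 p [321.  463.3 290.8] rpy [-179.7    0.7   30.7] q [-1.15  0.45  0.22  1.68 -0.12  1.03 -0.36] F [0.5 0.9 0.4] w 85.1
```

Emit:
arm_command(rot=[[0,0,-7],[0,0,-7],[0,0,-7],[0,0,-7],[0,0,-7]], slide=[[14,-27,4],[14,-27,4],[14,-27,4],[14,-27,4],[14,-27,4]], gripper=[85,85,85,85,85])

```text
clock: 0.93
eef_pos: [392.4, 321.6, 312.5]
tool_rot: [-3.135, 0.012, -0.089]
force: [0.1, 0.0, 0.1]
width: 85.1
```

Emit:
arm_command(rot=[[0,0,-7],[0,0,-7],[0,0,-7],[0,0,-7],[0,0,-7]], slide=[[14,-27,0],[14,-27,0],[14,-27,0],[14,-27,0],[14,-27,0]], gripper=[85,85,85,85,85])

```text
clock: 1.35
eef_pos: [463.9, 179.4, 312.9]
tool_rot: [-3.135, 0.012, -0.714]
force: [1.0, 0.3, -0.6]
width: 85.0
```

```bash
cat >> st.py <<'E'
import sys
def delta(h,ang,phi=0.,r=0.):
    """target: tool at wheel-frame (-r,0,h), tool x at wheel angle ang deg"""
    W=wheelR(phi); a=np.radians(ang); x=W@np.array([np.cos(a),np.sin(a),0]); z=-W[:,2]; T=np.c_[x,np.cross(z,x),z]
    C=R.from_euler('xyz',s['tool_rot']); rv=(R.from_matrix(T)*C.inv()).as_rotvec(degrees=True)
    P=w2world([-r,0,h],phi)[0]
    print('to go rot',rv.round(1),'|',np.linalg.norm(rv).round(1),'slide',(P-s['eef_pos']).round(1))
def now(phi=0.):
    W=wheelR(phi); M=R.from_euler('xyz',s['tool_rot']).as_matrix(); x=W.T@M[:,0]
    print('in wheel frame p',world2w(s['eef_pos'],phi).round(1),'x ang',np.degrees(np.arctan2(x[1],x[0])).round(1),'z',(W.T@M[:,2]).round(3))
if len(sys.argv)>2:
    a=[float(v) for v in sys.argv[1:]]; delta(*a); now(*(a[2:3]))
E
python3 st.py 130 5.5
```

```text
t 1.35 p [463.9 179.4 312.9] rpy [-179.6    0.7  -40.9] q [-0.85  0.36  0.61  1.83 -0.25  1.02 -0.86] F [ 1.   0.3 -0.6] w 85.0
to go rot [-27.3 -12.2 -36.8] | 47.4 slide [  80.1 -132.7  -48.9]
in wheel frame p [-99.7 -65.8 240.2] x ang 47.1 z [-0.492 -0.003 -0.871]
```

Emit:
arm_command(rot=[[-3.9,-1.7,-5.3],[-3.9,-1.7,-5.3],[-3.9,-1.7,-5.3],[-3.9,-1.7,-5.3],[-3.9,-1.7,-5.3]], slide=[[14,-17,0],[14,-17,0],[14,-17,0],[14,-17,0],[14,-17,0]], gripper=[85,85,85,85,85])

```text
clock: 1.77
eef_pos: [537.0, 78.6, 315.6]
tool_rot: [3.079, -0.356, -1.205]
force: [0.5, -0.9, -0.5]
width: 84.8
```

Emit:
arm_command(rot=[[-3.9,-1.7,-5.3],[-3.9,-1.7,-5.3],[0,0,0]], slide=[[5,-10,0],[5,-10,0],[0,0,0]], gripper=[85,85,85])

```text
clock: 2.02
eef_pos: [548.7, 57.5, 314.5]
tool_rot: [3.104, -0.514, -1.41]
force: [-0.2, 0.6, -0.5]
width: 84.9
```

```bash
python3 st.py 130 5.5
```

```text
t 2.02 p [548.7  57.5 314.5] rpy [177.9 -29.5 -80.8] q [-1.02  0.67  0.98  1.69 -0.03  1.08 -1.55] F [-0.2  0.6 -0.5] w 84.9
to go rot [0.8 0.9 2.6] | 2.9 slide [ -4.7 -10.8 -50.5]
in wheel frame p [ 15.2   5.8 179.2] x ang 2.8 z [ 0.016 -0.01  -1.   ]
```

Emit:
arm_command(rot=[[0.8,0.9,2.6],[0,0,0],[0,0,0]], slide=[[-2,-10,-35],[-1.5,-15,-41],[0,0,0]], gripper=[85,85,85])

```text
clock: 2.27
eef_pos: [546.2, 34.8, 236.3]
tool_rot: [3.09, -0.494, -1.344]
force: [-1.9, -0.2, -1.3]
width: 85.0
```

```bash
python3 st.py 42 5.5
python3 - <<'E'
from h import *
s=telemetry.read_state(); M=R.from_euler('xyz',s['tool_rot']).as_matrix(); p=s['eef_pos']
for n in ("scene","top"):
    im,d=get_image(n); np.savez(f"{n}1.npz",im=im,d=d)
    im=im.copy()
    print(n, "TCP px",proj(n,p).round(1), 'fingers', proj(n,[p+M[:,0]*42,p-M[:,0]*42]).round(1).tolist(),'knob top',proj(n,w2world([0,0,73])).round(1))
    u,v=proj(n,p)[0].astype(int); crop(n,im,u-60,v-60,u+60,v+60,f"pics/{n}1.png",5)
E
```

```text
t 2.27 p [546.2  34.8 236.3] rpy [177.  -28.3 -77. ] q [-0.95  0.72  0.91  1.82 -0.06  0.86 -1.49] F [-1.9 -0.2 -1.3] w 85.0
to go rot [-0.2 -0.  -0.7] | 0.8 slide [  2.2 -30.1 -49.4]
in wheel frame p [-2.8  0.9 99.8] x ang 6.1 z [-0.004  0.006 -1.   ]
scene TCP px [[279.2 193.2]] fingers [[264.3, 182.7], [294.0, 203.6]] knob top [[273.5 196.9]]
top TCP px [[265.8 202. ]] fingers [[280.0, 197.3], [252.0, 206.6]] knob top [[272.2 202.9]]
```

View pics/scene1.png

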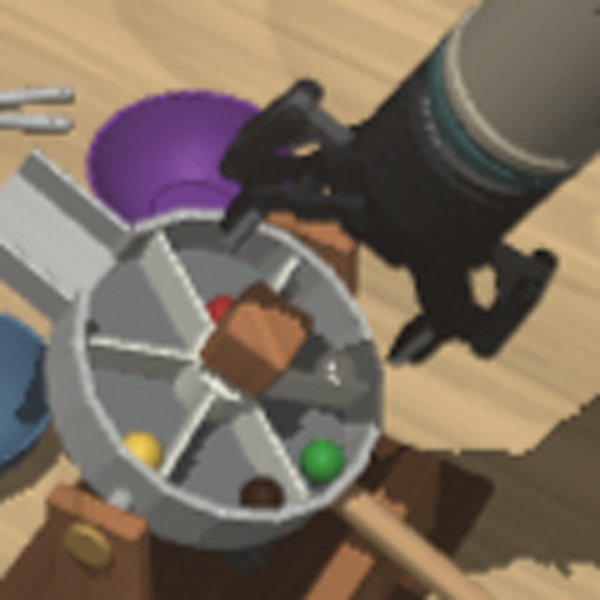

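View pics/top1.png

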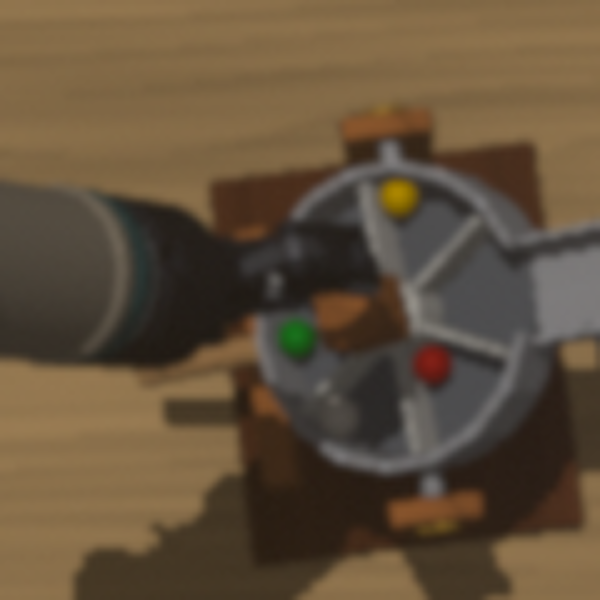

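Run:
```python
from h import *
s=telemetry.read_state(); M=R.from_euler('xyz',s['tool_rot']).as_matrix(); p=s['eef_pos']
for n in ("scene","top"):
    z=np.load(f"{n}1.npz"); C=cloud(n,z['d']); T=(C-p)@M; hsv=cv2.cvtColor(z['im'],cv2.COLOR_RGB2HSV)
    dark=(hsv[...,2]<70)&(abs(T[...,0])<75)&(abs(T[...,1])<25)&(T[...,2]>-75)&(T[...,2]<8)&(z['d']>0)
    for sg in (1,-1):
        m=dark&(sg*T[...,0]>25); q=T[m]; print(n,sg,m.sum()); 
        for a in range(-75,10,10):
            k=q[(q[:,2]>=a)&(q[:,2]<a+10)]
            if len(k): print('  z',a,len(k),'x',k[:,0].min().round(1),k[:,0].max().round(1),'y',k[:,1].min().round(1),k[:,1].max().round(1))
    kn=(abs(T[...,2]-27)<4)&(np.hypot(T[...,0],T[...,1])<35)&(hsv[...,1]>80)
    q=T[kn]; print(n,'knob top',len(q),q.mean(0).round(1),cv2.minAreaRect(q[:,:2].astype(np.float32)), q.min(0).round(1),q.max(0).round(1))
```

```text
scene 1 216
  z -75 83 x 27.0 70.8 y -16.7 17.2
  z -65 91 x 36.6 71.4 y -13.8 13.6
  z -55 15 x 38.8 58.0 y -9.9 12.5
  z -45 6 x 47.5 53.6 y -5.9 -2.0
  z -35 12 x 47.2 53.8 y -7.3 6.5
  z -25 9 x 47.5 53.6 y -6.3 5.9
scene -1 180
  z -75 47 x -73.4 -29.0 y -16.1 11.3
  z -65 76 x -74.0 -36.4 y -12.1 10.3
  z -55 12 x -63.2 -44.7 y -10.7 -0.7
  z -45 13 x -55.5 -44.6 y -10.6 1.3
  z -35 19 x -55.7 -44.4 y -11.3 9.2
  z -25 11 x -54.9 -44.7 y -11.1 11.2
  z -15 2 x -45.1 -44.9 y 2.8 8.7
scene knob top 79 [ 2.2  1.4 29.6] ((1.7314338684082031, 1.6636619567871094), (33.9565544128418, 32.79739761352539), 89.64324188232422) [-14.6 -15.4  26.4] [18.2 18.6 31. ]
top 1 104
  z -75 54 x 30.5 73.5 y -7.4 22.7
  z -65 26 x 36.9 73.3 y -5.0 17.6
  z -55 2 x 49.9 53.1 y 15.6 17.0
  z -45 4 x 46.2 50.0 y 13.0 15.5
  z -35 6 x 46.2 55.3 y 2.2 15.3
  z -25 10 x 45.3 54.9 y -0.4 16.6
  z -15 2 x 46.5 46.9 y 11.2 13.9
top -1 5
  z -25 4 x -43.7 -41.0 y 9.7 14.6
  z -15 1 x -44.2 -44.2 y 11.3 11.3
top knob top 16 [ 1.1 13.9 30.3] ((3.1683616638183594, 13.594834327697754), (29.371591567993164, 20.24163055419922), 23.0664005279541) [-13.6   0.3  28.4] [16.  25.8 31. ]
```

Emit:
arm_command(rot=[[0,0,-0.7],[0,0,0],[0,0,0],[0,0,0]], slide=[[1,-10,-17],[0.5,-10,-17],[0.5,-10,-17],[0,0,0]], gripper=[85,85,85,85])

```text
clock: 2.7
eef_pos: [559.6, 10.3, 198.0]
tool_rot: [3.118, -0.487, -1.359]
force: [-1.2, -0.2, -0.1]
width: 84.7
```

```bash
python3 st.py 40 5.5
```

```text
t 2.7 p [559.6  10.3 198. ] rpy [178.7 -27.9 -77.9] q [-0.88  0.76  0.86  1.86 -0.1   0.74 -1.47] F [-1.2 -0.2 -0.1] w 84.7
to go rot [-0.9  1.3 -0.7] | 1.7 slide [-11.1  -6.5 -12.9]
in wheel frame p [ 1.5 11.7 53.9] x ang 5.4 z [-0.013  0.027 -1.   ]
```

Emit:
arm_command(rot=[[-0.5,0.7,-0.4],[0,0,0],[0,0,0]], slide=[[-5,-2,-3],[-5,-2,-3],[0,0,0]], gripper=[85,85,85])

```text
clock: 2.95
eef_pos: [552.4, 8.4, 196.8]
tool_rot: [3.11, -0.491, -1.359]
force: [-0.1, -0.1, -0.4]
width: 85.1
```

```bash
python3 st.py 40 5.5
```

```text
t 2.95 p [552.4   8.4 196.8] rpy [178.2 -28.1 -77.9] q [-0.89  0.76  0.87  1.88 -0.09  0.73 -1.47] F [-0.1 -0.1 -0.4] w 85.1
to go rot [-0.6  1.  -0.4] | 1.2 slide [ -4.   -4.6 -11.7]
in wheel frame p [ 2.   4.4 52.3] x ang 5.4 z [-0.008  0.019 -1.   ]
```

Emit:
arm_command(rot=[[-0.6,1,-0.4],[0,0,0],[0,0,0]], slide=[[-4,-5,-10],[-1,-1,-3],[0,0,0]], gripper=[85,85,85])

```text
clock: 3.2
eef_pos: [548.5, 4.2, 184.9]
tool_rot: [3.091, -0.496, -1.355]
force: [0.1, -0.5, 0.5]
width: 85.0
```

```bash
python3 st.py 40 5.5
```

```text
t 3.2 p [548.5   4.2 184.9] rpy [177.1 -28.4 -77.6] q [-0.88  0.78  0.86  1.88 -0.1   0.72 -1.47] F [ 0.1 -0.5  0.5] w 85.0
to go rot [-0.1  0.1 -0.2] | 0.2 slide [-0.  -0.4  0.2]
in wheel frame p [-0.5  0.  40. ] x ang 5.6 z [-0.001  0.003 -1.   ]
```

Well aligned; close on the knob.

Emit:
arm_command(rot=[[0,0,0],[0,0,0],[0,0,0],[0,0,0],[0,0,0]], slide=[[0,0,0],[0,0,0],[0,0,0],[0,0,0],[0,0,0]], gripper=[60,45,40,30,30])

```text
clock: 3.62
eef_pos: [549.3, 3.2, 186.0]
tool_rot: [3.092, -0.499, -1.354]
force: [-1.5, -0.5, 3.9]
width: 35.5
```

Emit:
arm_command(rot=[[0,0,0],[0,0,0],[0,0,0]], slide=[[0,0,0],[0,0,0],[0,0,0]], gripper=[25,25,25])

```text
clock: 3.87
eef_pos: [549.3, 3.2, 186.0]
tool_rot: [3.092, -0.499, -1.354]
force: [0.0, -0.3, 1.6]
width: 35.2
```

```bash
python3 st.py 40 5.5
python3 - <<'E'
from h import *
print("wheel axis*5deg, world:", (wheelR(0)[:,2]*5).round(2))
for n in ("scene",):
    im,d=get_image(n); np.savez(f"{n}2.npz",im=im,d=d)
    u,v=277,195; crop(n,im,u-60,v-60,u+60,v+60,f"pics/{n}2.png",5)
E
```

```text
t 3.87 p [549.3   3.2 186. ] rpy [177.1 -28.6 -77.6] q [-0.88  0.78  0.86  1.88 -0.09  0.72 -1.47] F [ 0.  -0.3  1.6] w 35.2
to go rot [ 0.1  0.1 -0.2] | 0.3 slide [-0.8  0.5 -0.9]
in wheel frame p [ 1.   0.7 40.5] x ang 5.6 z [ 0.001  0.004 -1.   ]
wheel axis*5deg, world: [-0.25  2.38  4.39]
```

View pics/scene2.png

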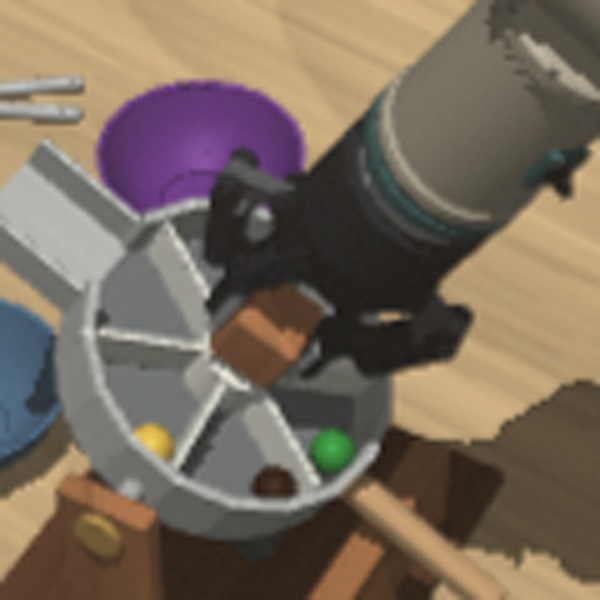

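Emit:
arm_command(rot=[[-0.25,2.38,4.39],[-0.25,2.38,4.39],[-0.25,2.38,4.39],[-0.25,2.38,4.39],[-0.25,2.38,4.39]], slide=[[0,0,0],[0,0,0],[0,0,0],[0,0,0],[0,0,0]], gripper=[25,25,25,25,25])

```text
clock: 4.33
eef_pos: [549.2, 3.4, 185.9]
tool_rot: [2.867, -0.423, -0.855]
force: [-0.6, -0.9, -0.2]
width: 35.3
```

```bash
python3 st.py 40 60
```

```text
t 4.33 p [549.2   3.4 185.9] rpy [164.3 -24.3 -49. ] q [-0.81  0.73  0.73  1.88  0.05  0.73 -1.16] F [-0.6 -0.9 -0.2] w 35.3
to go rot [-1.5 13.8 24.9] | 28.5 slide [-0.7  0.4 -0.8]
in wheel frame p [ 0.8  0.7 40.5] x ang 31.5 z [ 0.     0.005 -1.   ]
```

Emit:
arm_command(rot=[[-0.25,2.38,4.39],[-0.25,2.38,4.39],[-0.25,2.38,4.39],[-0.25,2.38,4.39],[-0.25,2.38,4.39]], slide=[[0,0,0],[0,0,0],[0,0,0],[0,0,0],[0,0,0]], gripper=[25,25,25,25,25])

```text
clock: 4.75
eef_pos: [549.1, 3.5, 185.8]
tool_rot: [2.713, -0.262, -0.401]
force: [-0.1, -0.4, -0.6]
width: 35.4
```

Emit:
arm_command(rot=[[-0.25,2.38,4.39],[-0.25,2.38,4.39],[-0.25,2.38,4.39],[-0.25,2.38,4.39],[-0.25,2.38,4.39]], slide=[[0,0,0],[0,0,0],[0,0,0],[0,0,0],[0,0,0]], gripper=[25,25,25,25,25])

```text
clock: 5.17
eef_pos: [548.9, 3.6, 185.8]
tool_rot: [2.649, -0.054, 0.011]
force: [0.2, 0.1, -0.2]
width: 35.0
```

```bash
python3 st.py 40 130
```

```text
t 5.17 p [548.9   3.6 185.8] rpy [151.8  -3.1   0.6] q [-0.65  0.66  0.46  1.88  0.31  0.77 -0.51] F [ 0.2  0.1 -0.2] w 35.0
to go rot [-2.6 22.  40.5] | 46.2 slide [-0.4  0.2 -0.7]
in wheel frame p [ 0.5  0.4 40.5] x ang 83.8 z [-0.004  0.003 -1.   ]
```

Emit:
arm_command(rot=[[-0.25,2.38,4.39],[-0.25,2.38,4.39],[-0.25,2.38,4.39],[-0.25,2.38,4.39],[-0.25,2.38,4.39]], slide=[[0,0,0],[0,0,0],[0,0,0],[0,0,0],[0,0,0]], gripper=[25,25,25,25,25])

```text
clock: 5.58
eef_pos: [548.7, 3.5, 185.8]
tool_rot: [2.672, 0.162, 0.415]
force: [-0.5, -0.2, 0.3]
width: 35.2
```

Emit:
arm_command(rot=[[-0.25,2.38,4.39],[-0.25,2.38,4.39],[-0.25,2.38,4.39],[-0.25,2.38,4.39],[-0.25,2.38,4.39]], slide=[[0,0,0],[0,0,0],[0,0,0],[0,0,0],[0,0,0]], gripper=[25,25,25,25,25])

```text
clock: 6.0
eef_pos: [548.6, 3.5, 185.8]
tool_rot: [2.785, 0.35, 0.846]
force: [-0.6, -0.3, -0.6]
width: 35.2
```

Emit:
arm_command(rot=[[-0.25,2.38,4.39],[-0.25,2.38,4.39],[-0.25,2.38,4.39],[-0.25,2.38,4.39],[-0.25,2.38,4.39]], slide=[[0,0,0],[0,0,0],[0,0,0],[0,0,0],[0,0,0]], gripper=[25,25,25,25,25])

```text
clock: 6.42
eef_pos: [548.5, 3.3, 185.9]
tool_rot: [2.981, 0.472, 1.328]
force: [0.0, 0.6, -0.2]
width: 35.1
```

```bash
python3 st.py 40 180
```

```text
t 6.42 p [548.5   3.3 185.9] rpy [170.8  27.   76.1] q [-0.41  0.61  0.08  1.86  0.58  0.88  0.6 ] F [ 0.   0.6 -0.2] w 35.1
to go rot [-1.1  8.2 15.6] | 17.7 slide [ 0.   0.5 -0.8]
in wheel frame p [ 0.8 -0.1 40.5] x ang 162.4 z [-0.004 -0.003 -1.   ]
```

Emit:
arm_command(rot=[[-0.3,2.2,4.2],[-0.3,2.2,4.2],[-0.3,2,3.8],[-0.2,1.2,2.2],[0,0,0]], slide=[[0,0,0],[0,0,0],[0,0,0],[0,0,0],[0,0,0]], gripper=[25,25,25,25,25])

```text
clock: 6.83
eef_pos: [548.5, 3.2, 185.9]
tool_rot: [3.137, 0.5, 1.665]
force: [-0.7, -0.4, 2.0]
width: 35.2
```

```bash
cat > look.py <<'E'
from h import *
import sys
k=sys.argv[1]
for n in ("scene","top"):
    im,d=get_image(n); np.savez(f"{n}{k}.npz",im=im,d=d)
    u,v=(262,205) if n=="scene" else (280,205); crop(n,im,u-70,v-70,u+70,v+70,f"pics/{n}{k}.png",4)
    hsv=cv2.cvtColor(im,cv2.COLOR_RGB2HSV)
    W=world2w(cloud(n,d)+SH[n]); r=np.hypot(W[...,0],W[...,1]); a=np.degrees(np.arctan2(W[...,1],W[...,0]))
    m=(r>30)&(r<70)&(W[...,2]>16)&(W[...,2]<30)&(hsv[...,1]<60)&(hsv[...,2]>70)
    print(n,m.sum(),"divider phase",np.angle(np.exp(1j*np.radians(a[m]*6)).mean(),deg=True)/6,np.histogram(a[m],bins=np.arange(-180,181,10))[0])
    g=(cv2.inRange(hsv,(45,100,40),(75,255,255))>0)&(r<90)&(W[...,2]<40); print(' green',g.sum(),W[g].mean(0).round(1) if g.any() else None)
E
python3 st.py 40 180; python3 look.py 3
```

```text
t 6.83 p [548.5   3.2 185.9] rpy [179.7  28.7  95.4] q [-0.36  0.61  0.    1.87  0.63  0.91  0.85] F [-0.7 -0.4  2. ] w 35.2
to go rot [-0.   0.2  0.5] | 0.5 slide [-0.   0.6 -0.8]
in wheel frame p [ 0.9 -0.1 40.5] x ang 179.5 z [ 0. -0. -1.]
scene 234 divider phase 28.5846950960615 [ 0  0  8 24  0  0  0  0  1  1  0  0  0  0 19 26  1  0  0  1 43  7  1 10
 11  8 22  0  0  0  0  0 40 11  0  0]
 green 44 [34.6 -1.4 18.8]
top 151 divider phase 29.26483918717088 [ 0  0  0  0  0  0  0  0 29  8  0  0  0  0 13 11  0  0  0  0 23 12  1  6
 11  4 12 21  0  0  0  0  0  0  0  0]
 green 43 [33.4 -2.5 16.8]
```

View pics/scene3.png

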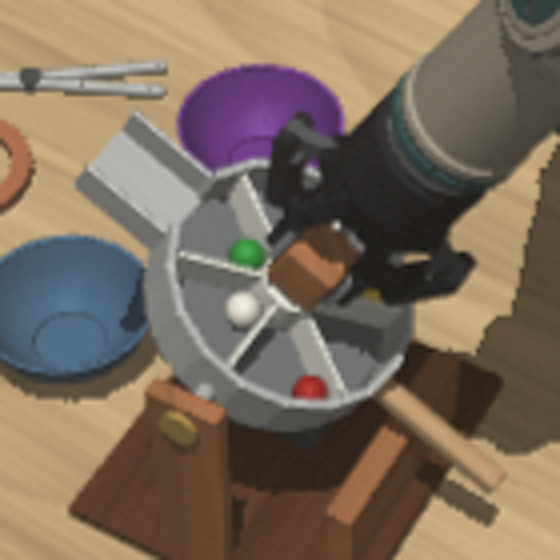

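View pics/top3.png

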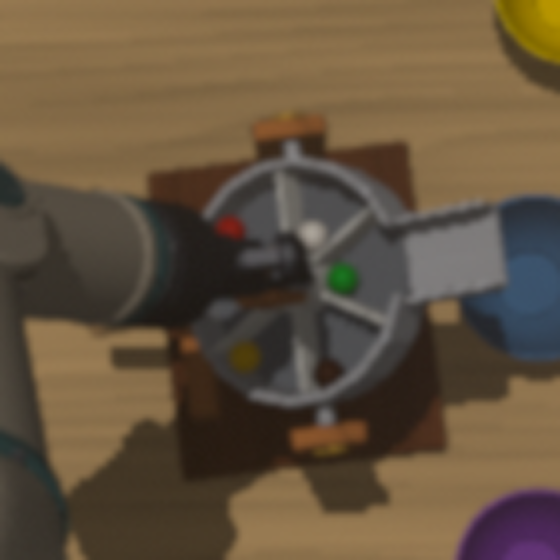

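Emit:
arm_command(rot=[[-0.1,0.6,1.1],[0,0,0],[0,0,0]], slide=[[0,0,0],[0,0,0],[0,0,0]], gripper=[25,25,25])

```text
clock: 7.18
eef_pos: [548.5, 3.2, 185.9]
tool_rot: [-3.136, 0.501, 1.686]
force: [-0.2, -0.4, 1.4]
width: 35.4
```

Emit:
arm_command(rot=[[0,0,0],[0,0,0],[0,0,0],[0,0,0],[0,0,0]], slide=[[0,0,0],[0,0,0],[0,0,0],[0,0,0],[0,0,0]], gripper=[50,65,75,80,80])

```text
clock: 7.6
eef_pos: [548.3, 3.2, 185.5]
tool_rot: [-3.135, 0.502, 1.687]
force: [0.6, -0.0, 0.1]
width: 80.1
```

```bash
python3 st.py 140 180
```

```text
t 7.6 p [548.3   3.2 185.5] rpy [-179.7   28.8   96.6] q [-0.36  0.61 -0.    1.87  0.63  0.91  0.87] F [ 0.6 -0.   0.1] w 80.1
to go rot [ 0.1 -0.3 -0.5] | 0.6 slide [-4.8 48.3 87.3]
in wheel frame p [ 0.7 -0.3 40.1] x ang -179.4 z [ 0.002 -0.001 -1.   ]
```

Emit:
arm_command(rot=[[0,0,0],[0,0,0],[0,0,0],[0,0,0],[0,0,0]], slide=[[-0.5,5,9],[-1,8,15],[-1.2,12,21],[-1.2,12,21],[-1.2,12,21]], gripper=[85,85,85,85,85])

```text
clock: 8.02
eef_pos: [539.1, 50.7, 273.9]
tool_rot: [-3.123, 0.506, 1.688]
force: [1.3, 0.4, -0.4]
width: 85.0
```

```bash
python3 st.py 100 90 0 140; python3 look.py 4
```

```text
t 8.02 p [539.1  50.7 273.9] rpy [-178.9   29.    96.7] q [-0.42  0.51 -0.04  1.75  0.54  1.14  0.93] F [ 1.3  0.4 -0.4] w 85.0
to go rot [  4.3 -44.  -79.1] | 90.6 slide [  -6.4  103.9 -103.3]
in wheel frame p [  0.8  -4.5 140.8] x ang -179.4 z [ 0.006 -0.013 -1.   ]
scene 252 divider phase -29.732382436146054 [ 0  0  3 39  0  0  0  0  0  9  0  0  0  0  8 43  0  0  0  0 36 11  1  9
 11  6 21  2  0  0  0  0 27 26  0  0]
 green 44 [34.9 -1.3 17.9]
top 199 divider phase -29.455475285404972 [ 0  0  7 17  0  0  0  0 15 33  0  0  0  0  8 18  0  0  0  0 11 28  0  7
  8  7  9 31  0  0  0  0  0  0  0  0]
 green 44 [33.6 -2.1 16.8]
```

View pics/scene4.png

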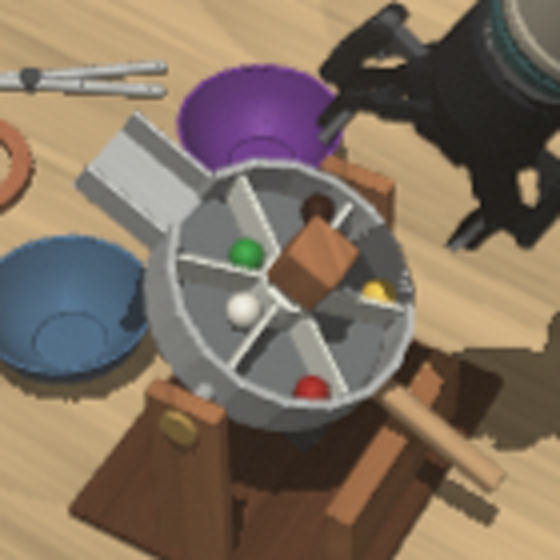

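Run:
```python
from h import *
for n in("top","scene"):
    z=np.load(n+"0.npz"); C=cloud(n,z['d'])+SH[n]; L=(C-O)@Rc; hsv=cv2.cvtColor(z['im'],cv2.COLOR_RGB2HSV)
    m=(L[...,0]<-40)&(L[...,0]>-200)&(abs(L[...,1])<90)&(L[...,2]>22)&(L[...,2]<110)&(hsv[...,1]>90)&(abs(L[...,1])>20)
    p=L[m]; print(n,m.sum(),p.min(0).round(),p.max(0).round(),np.histogram(p[:,0],bins=np.arange(-120,-40,8)))
```

```text
top 207 [-94. -76.  25.] [-73.  74.  76.] (array([ 0,  0,  0, 74, 81, 52,  0,  0,  0]), array([-120, -112, -104,  -96,  -88,  -80,  -72,  -64,  -56,  -48]))
scene 477 [-95. -78.  22.] [-55.  76.  99.] (array([  0,   0,   0, 251, 127,  98,   0,   0,   1]), array([-120, -112, -104,  -96,  -88,  -80,  -72,  -64,  -56,  -48]))
```

Emit:
arm_command(rot=[[0.3,-3.4,-6.1],[0.3,-3.4,-6.1],[0.3,-3.4,-6.1],[0.3,-3.4,-6.1],[0.3,-3.4,-6.1]], slide=[[0,15,0],[0,15,-5],[0,15,-8],[0,15,-8],[0,10,-8]], gripper=[85,85,85,85,85])

```text
clock: 8.53
eef_pos: [541.7, 122.9, 250.0]
tool_rot: [2.831, 0.406, 0.995]
force: [0.0, -0.3, -0.3]
width: 85.0
```

Emit:
arm_command(rot=[[0.3,-3.4,-6.1],[0.3,-3.4,-6.1],[0.3,-3.4,-6.1],[0.3,-3.4,-6.1],[0.3,-3.4,-6.1]], slide=[[0,10,-8],[0,10,-8],[0,10,-8],[0,5,-8],[0,5,-8]], gripper=[85,85,85,75,65])

```text
clock: 8.95
eef_pos: [540.2, 165.9, 207.0]
tool_rot: [2.653, 0.158, 0.394]
force: [0.2, -1.0, 0.3]
width: 65.5
```

```bash
python3 st.py 60 90 0 150
```

```text
t 8.95 p [540.2 165.9 207. ] rpy [152.    9.1  22.6] q [-0.76  0.68  0.24  1.68  0.35  1.06 -0.34] F [ 0.2 -1.   0.3] w 65.5
to go rot [  1.6  -9.  -16.5] | 18.9 slide [ -6.4 -21.6 -76.3]
in wheel frame p [-131.7    8.7  136.9] x ang 108.8 z [ 0.011  0.001 -1.   ]
```

Emit:
arm_command(rot=[[0.6,-3.2,-5.8],[0.6,-3.2,-5.8],[0.3,-2.6,-4.9],[0,0,0],[0,0,0]], slide=[[-2,-4,-18],[-2,-6,-18],[-2,-6,-20],[-1,-6,-20],[0,0,0]], gripper=[55,55,55,55,55])

```text
clock: 9.37
eef_pos: [531.1, 146.0, 126.1]
tool_rot: [2.64, -0.01, 0.09]
force: [-0.8, 0.6, 0.2]
width: 55.3
```

```bash
python3 st.py -17 90 0 150
python3 - <<'E'
from h import *
s=telemetry.read_state(); M=R.from_euler('xyz',s['tool_rot']).as_matrix(); p=s['eef_pos']
for n in ("scene","top"):
    im,d=get_image(n); np.savez(f"{n}5.npz",im=im,d=d); C=cloud(n,d); T=(C-p)@M; hsv=cv2.cvtColor(im,cv2.COLOR_RGB2HSV)
    u,v=(290,225) if n=="scene" else (250,205); crop(n,im,u-70,v-70,u+70,v+70,f"pics/{n}5.png",4)
    W=world2w(C+SH[n]); m=(W[...,0]<-100)&(W[...,0]>-190)&(abs(W[...,1])<20)&(W[...,2]>3)&(W[...,2]<11)&(hsv[...,1]>60)
    t=T[m]; print(n,'handle top in tool frame',len(t),'x',np.percentile(t[:,0],[3,50,97]).round(1),'y',t[:,1].min().round(),t[:,1].max().round(),'z',t[:,2].mean().round(1))
    dark=(hsv[...,2]<70)&(abs(T[...,0])<55)&(abs(T[...,1])<25)&(T[...,2]>-45)&(T[...,2]<5)&(d>0)
    for sg in (1,-1):
        q=T[dark&(sg*T[...,0]>10)]
        if len(q): print('  finger',sg,len(q),'x',q[:,0].min().round(1),q[:,0].max().round(1),'y',q[:,1].min().round(1),q[:,1].max().round(1))
E
```

```text
t 9.37 p [531.1 146.  126.1] rpy [151.2  -0.6   5.1] q [-0.8   0.78  0.34  1.79  0.3   0.84 -0.67] F [-0.8  0.6  0.2] w 55.3
to go rot [0.1 0.6 0.9] | 1.0 slide [  6.4 -38.5 -62.9]
in wheel frame p [-154.    -2.4   56.9] x ang 89.0 z [ 0.002  0.001 -1.   ]
scene handle top in tool frame 161 x [-1.9  6.3 13.8] y -26.0 51.0 z 49.6
  finger 1 23 x 32.9 44.4 y -7.0 9.5
  finger -1 35 x -35.6 -22.6 y -9.5 10.6
top handle top in tool frame 93 x [-8.4 -1.8  5.1] y -19.0 56.0 z 52.5
  finger 1 28 x 24.1 37.5 y 0.6 14.1
  finger -1 37 x -43.8 -30.4 y 8.0 15.4
```

View pics/scene5.png

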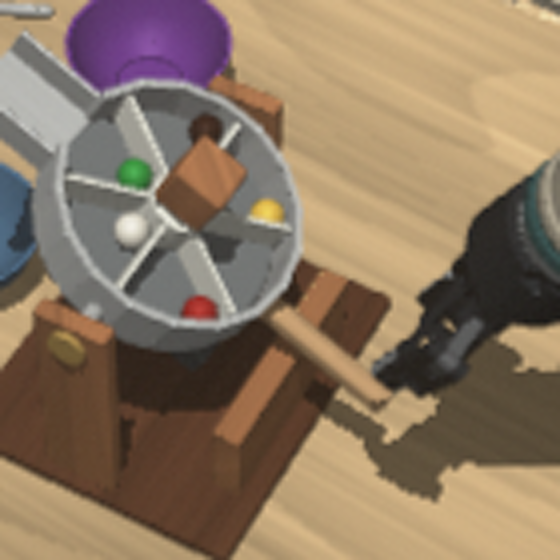

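Emit:
arm_command(rot=[[0,0.6,0.9],[0,0,0],[0,0,0],[0,0,0],[0,0,0]], slide=[[2,-9,-15],[1,-9,-15],[1,-9,-15],[1,-8,-14],[0,0,0]], gripper=[55,55,55,55,55])

```text
clock: 9.88
eef_pos: [544.9, 117.4, 74.9]
tool_rot: [2.652, -0.016, 0.115]
force: [-0.9, -0.7, 0.1]
width: 54.7
```

```bash
python3 st.py -17 90 0 150
```

```text
t 9.88 p [544.9 117.4  74.9] rpy [151.9  -0.9   6.6] q [-0.75  0.85  0.34  1.83  0.32  0.7  -0.66] F [-0.9 -0.7  0.1] w 54.7
to go rot [-0.7  0.8 -0.6] | 1.2 slide [ -7.3  -9.9 -11.7]
in wheel frame p [-152.4    8.3   -2.4] x ang 90.1 z [-0.01   0.018 -1.   ]
```

Emit:
arm_command(rot=[[-0.7,0.8,-0.6],[0,0,0],[0,0,0]], slide=[[-7.5,-1,0],[0,0,0],[0,0,0]], gripper=[55,55,55])

```text
clock: 10.13
eef_pos: [539.2, 118.7, 78.2]
tool_rot: [2.643, -0.003, 0.104]
force: [0.4, 1.4, -0.4]
width: 54.7
```

Emit:
arm_command(rot=[[0,0,0],[0,0,0],[0,0,0]], slide=[[-1,-8,-11],[0,0,0],[0,0,0]], gripper=[55,55,55])

```text
clock: 10.38
eef_pos: [540.3, 114.5, 69.9]
tool_rot: [2.647, -0.009, 0.108]
force: [-0.6, 0.7, 1.5]
width: 54.7
```

```bash
python3 st.py -17 90 0 150
```

```text
t 10.38 p [540.3 114.5  69.9] rpy [151.7  -0.5   6.2] q [-0.75  0.86  0.34  1.84  0.32  0.69 -0.66] F [-0.6  0.7  1.5] w 54.7
to go rot [-0.4  0.5 -0.2] | 0.6 slide [-2.7 -6.9 -6.7]
in wheel frame p [-152.6    3.4   -7.9] x ang 89.9 z [-0.006  0.009 -1.   ]
```

Emit:
arm_command(rot=[[-0.4,0.5,-0.2],[0,0,0],[0,0,0]], slide=[[-4,-6,-7],[-1,-1,-1],[0,0,0]], gripper=[55,55,55])

```text
clock: 10.63
eef_pos: [535.9, 108.9, 62.8]
tool_rot: [2.643, -0.001, 0.106]
force: [-1.0, -0.3, 0.3]
width: 55.3
```

```bash
python3 st.py -17 90 0 150
```

```text
t 10.63 p [535.9 108.9  62.8] rpy [ 1.514e+02 -1.000e-01  6.100e+00] q [-0.75  0.87  0.34  1.85  0.32  0.68 -0.67] F [-1.  -0.3  0.3] w 55.3
to go rot [-0.1  0.  -0.1] | 0.1 slide [ 1.7 -1.4  0.3]
in wheel frame p [-151.5   -1.5  -16.6] x ang 90.0 z [-0.001  0.001 -1.   ]
```

Emit:
arm_command(rot=[[0,0,0],[0,0,0],[0,0,0],[0,0,0],[0,0,0]], slide=[[0,0,0],[0,0,0],[0,0,0],[0,0,0],[0,0,0]], gripper=[30,20,8,8,8])

```text
clock: 11.05
eef_pos: [537.4, 109.5, 63.2]
tool_rot: [2.643, -0.003, 0.107]
force: [-1.1, 0.2, -1.9]
width: 14.6
```

```bash
python3 st.py -17 90 0 150
python3 - <<'E'
from h import *
s=telemetry.read_state(); w0=world2w(s['eef_pos'])
# keep wheel-frame coordinates w0 constant while phi grows
W=lambda ph: O+np.array([0,0,150])+wheelR(ph)@w0
prev=W(0)
for ph in np.arange(0.05,1.06,0.05):
    c=W(ph); print(round(ph,2),(c-prev).round(1)); prev=c
print("rot per 0.05 rad (deg):",(Rc[:,1]*np.degrees(0.05)).round(2))
E
```

```text
t 11.05 p [537.4 109.5  63.2] rpy [151.5  -0.2   6.1] q [-0.75  0.87  0.34  1.85  0.33  0.68 -0.67] F [-1.1  0.2 -1.9] w 14.6
to go rot [-0.1  0.2 -0.1] | 0.3 slide [ 0.2 -2.  -0. ]
in wheel frame p [-1.517e+02  1.000e-01 -1.600e+01] x ang 90.0 z [-0.002  0.004 -1.   ]
0.05 [-0.4  4.2  6.4]
0.1 [-0.4  3.8  6.6]
0.15 [-0.4  3.5  6.8]
0.2 [-0.3  3.2  6.9]
0.25 [-0.3  2.8  7.1]
0.3 [-0.3  2.5  7.2]
0.35 [-0.2  2.1  7.3]
0.4 [-0.2  1.7  7.4]
0.45 [-0.1  1.4  7.5]
0.5 [-0.1  1.   7.6]
0.55 [-0.1  0.6  7.6]
0.6 [-0.   0.2  7.6]
0.65 [ 0.  -0.2  7.6]
0.7 [ 0.1 -0.5  7.6]
0.75 [ 0.1 -0.9  7.6]
0.8 [ 0.1 -1.3  7.5]
0.85 [ 0.2 -1.7  7.4]
0.9 [ 0.2 -2.   7.4]
0.95 [ 0.3 -2.4  7.2]
1.0 [ 0.3 -2.7  7.1]
1.05 [ 0.3 -3.1  7. ]
rot per 0.05 rad (deg): [2.85 0.3  0.  ]
```

Emit:
arm_command(rot=[[2.3,0.25,0],[2.85,0.3,0],[2.85,0.3,0],[2.85,0.3,0],[2.85,0.3,0]], slide=[[-0.3,3.3,5.2],[-0.4,3.9,6.6],[-0.4,3.5,6.8],[-0.3,3.2,6.9],[-0.3,2.8,7.1]], gripper=[8,8,8,8,8])

```text
clock: 11.47
eef_pos: [535.6, 126.2, 94.7]
tool_rot: [2.886, -0.002, 0.11]
force: [1.5, 1.2, -2.0]
width: 14.7
```

```bash
cat > phi.py <<'E'
from h import *
s=telemetry.read_state(); p=(s['eef_pos']-O-np.array([0,0,150]))@Rc
M=Rc.T@R.from_euler('xyz',s['tool_rot']).as_matrix()
r0=np.arctan2(-16.,-151.7)  # angle in wheel x,z plane
a=np.arctan2(p[2],p[0]); print('phi from pos',round((0.5-((a-r0+np.pi)%(2*np.pi)-np.pi)),3),'from tool tilt',round(0.5-np.arctan2(M[0,2],-M[2,2]),3),'radius',np.hypot(p[0],p[2]).round(1),'(152.5) y',p[1].round(1),'F',s['force'].round(1),'w',s['width'].round(1),'t',round(s['clock'],2))
E
python3 phi.py
```

```text
Traceback (most recent call last):
  File "phi.py", line 5, in <module>
    a=np.arctan2(p[2],p[0]); print('phi from pos',round((0.5-((a-r0+np.pi)%(2*np.pi)-np.pi)),3),'from tool tilt',round(0.5-np.arctan2(M[0,2],-M[2,2]),3),'radius',np.hypot(p[0],p[2]).round(1),'(152.5) y',p[1].round(1),'F',s['force'].round(1),'w',s['width'].round(1),'t',round(s['clock'],2))
                                                                                                                                                                                                                                                     ^^^^^^^^^^^^^^^^
AttributeError: 'float' object has no attribute 'round'
```

```bash
sed -i "s/s\['width'\].round(1)/round(s['width'],1)/; s/round((0.5-((a-r0/round((0.5-((a-r0/" phi.py; python3 phi.py
```

```text
phi from pos 0.234 from tool tilt 0.244 radius 152.7 (152.5) y -0.0 F [ 1.5  1.2 -2. ] w 14.7 t 11.47
```

Emit:
arm_command(rot=[[2.85,0.3,0],[2.85,0.3,0],[2.85,0.3,0],[2.85,0.3,0],[2.85,0.3,0]], slide=[[-0.3,2.6,7.2],[-0.2,2.2,7.3],[-0.2,1.8,7.4],[-0.1,1.4,7.5],[-0.1,1.1,7.6]], gripper=[8,8,8,8,8])

```text
clock: 11.88
eef_pos: [534.6, 135.6, 133.8]
tool_rot: [-3.136, -0.004, 0.108]
force: [2.1, 0.7, -2.5]
width: 15.1
```

```bash
python3 phi.py
```

```text
phi from pos 0.499 from tool tilt 0.505 radius 152.6 (152.5) y -0.0 F [ 2.1  0.7 -2.5] w 15.1 t 11.88
```

Emit:
arm_command(rot=[[2.85,0.3,0],[2.85,0.3,0],[2.3,0.25,0],[0,0,0],[0,0,0]], slide=[[-0.1,0.6,7.6],[0,0.2,7.6],[0,-0.2,6],[0,0,0],[0,0,0]], gripper=[8,8,8,8,8])

```text
clock: 12.3
eef_pos: [534.6, 136.2, 157.7]
tool_rot: [-2.983, -0.006, 0.103]
force: [1.1, 1.5, -2.2]
width: 14.3
```

```bash
python3 phi.py
cat > look2.py <<'E'
from h import *
import sys
k=sys.argv[1]
for n in ("scene","top"):
    im,d=get_image(n); np.savez(f"{n}{k}.npz",im=im,d=d)
    u,v=(250,205) if n=="scene" else (290,205); crop(n,im,u-70,v-70,u+70,v+70,f"pics/{n}{k}.png",4)
    hsv=cv2.cvtColor(im,cv2.COLOR_RGB2HSV); C=cloud(n,d)+SH[n]
    g=(cv2.inRange(hsv,(45,100,40),(75,255,255))>0)&(abs(C[...,0]-550)<90)&(abs(C[...,1]+100)<200); print(n,'green',g.sum(),C[g].mean(0).round(1) if g.any() else None)
E
python3 look2.py 6
```

```text
phi from pos 0.656 from tool tilt 0.658 radius 152.5 (152.5) y -0.0 F [ 1.1  1.5 -2.2] w 14.3 t 12.3
scene green 48 [556.8 -72.6 160. ]
top green 38 [554.4 -81.9 158.5]
```

View pics/scene6.png

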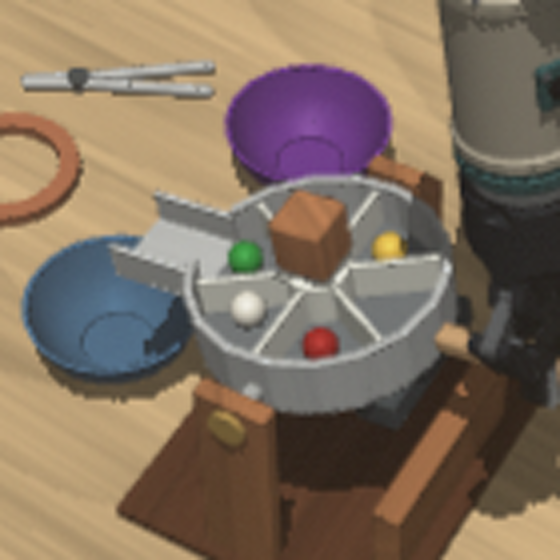

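Emit:
arm_command(rot=[[0,0,0],[0,0,0],[0,0,0],[0,0,0],[0,0,0]], slide=[[0,0,0],[0,0,0],[0,0,0],[0,0,0],[0,0,0]], gripper=[8,8,8,8,8])

```text
clock: 12.82
eef_pos: [534.5, 136.4, 156.4]
tool_rot: [-2.988, -0.005, 0.106]
force: [1.3, -0.3, -2.1]
width: 14.8
```

Emit:
arm_command(rot=[[0,0,0],[0,0,0],[0,0,0],[0,0,0],[0,0,0]], slide=[[0,0,0],[0,0,0],[0,0,0],[0,0,0],[0,0,0]], gripper=[8,8,8,8,8])

```text
clock: 13.23
eef_pos: [534.5, 136.4, 156.3]
tool_rot: [-2.989, -0.005, 0.106]
force: [0.5, 0.5, -1.2]
width: 14.9
```

```bash
python3 phi.py; python3 look2.py 7
```

```text
phi from pos 0.647 from tool tilt 0.653 radius 152.6 (152.5) y -0.1 F [ 0.5  0.5 -1.2] w 14.9 t 13.23
scene green 41 [ 565.8 -164.9   22.4]
top green 6 [ 566.6 -169.8   22.1]
```

View pics/scene7.png

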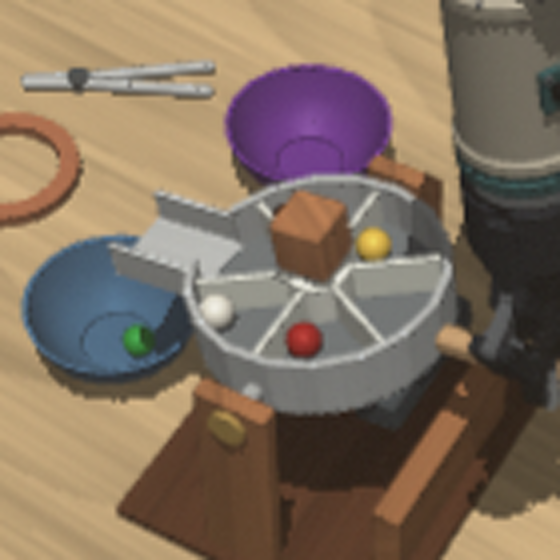

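The green ball is in the blue bowl (crop 138,340), and white, red and yellow are still in the wheel. I'll lower the carousel back along the same arc.

Emit:
arm_command(rot=[[-2.85,-0.3,0],[-2.85,-0.3,0],[-2.85,-0.3,0],[-2.85,-0.3,0],[-2.85,-0.3,0]], slide=[[0,0.2,-7.6],[0,-0.2,-7.6],[0.1,-0.6,-7.6],[0.1,-1,-7.6],[0.1,-1.4,-7.5]], gripper=[8,8,8,8,8])

```text
clock: 13.75
eef_pos: [534.9, 133.2, 119.2]
tool_rot: [3.04, -0.007, 0.104]
force: [0.5, 0.7, -2.2]
width: 14.4
```

Emit:
arm_command(rot=[[-2.85,-0.3,0],[-2.85,-0.3,0],[-2.85,-0.3,0],[-2.85,-0.3,0],[0,0,0]], slide=[[0.2,-1.7,-7.4],[0.2,-2.1,-7.3],[0.3,-2.5,-7.2],[0.3,-2.8,-7.1],[0,0,0]], gripper=[8,8,8,8,8])

```text
clock: 14.17
eef_pos: [536.0, 123.3, 88.1]
tool_rot: [2.824, -0.006, 0.11]
force: [3.6, -1.6, -2.8]
width: 14.8
```

```bash
python3 phi.py
```

```text
phi from pos 0.187 from tool tilt 0.183 radius 152.4 (152.5) y 0.0 F [ 3.6 -1.6 -2.8] w 14.8 t 14.17
```

Emit:
arm_command(rot=[[-2.85,-0.3,0],[-2.85,-0.3,0],[-2.6,-0.3,0],[-2.3,-0.2,0],[0,0,0]], slide=[[0.3,-3.2,-6.9],[0.4,-3.5,-6.8],[0.4,-3.4,-6],[0.3,-3,-4.7],[0,0,0]], gripper=[8,8,8,8,8])

```text
clock: 14.58
eef_pos: [537.5, 109.3, 63.3]
tool_rot: [2.628, -0.005, 0.111]
force: [0.3, -0.2, 6.4]
width: 14.6
```

```bash
python3 phi.py
```

```text
phi from pos -0.001 from tool tilt -0.013 radius 152.3 (152.5) y 0.1 F [ 0.3 -0.2  6.4] w 14.6 t 14.58
```

Resting on its stop. Open to about 50 mm and retreat along the tool axis.

Emit:
arm_command(rot=[[0,0,0],[0,0,0],[0,0,0],[0,0,0],[0,0,0]], slide=[[0,0,0],[0,0,0],[0,0,0],[0,0,0],[0,0,0]], gripper=[30,40,50,55,55])

```text
clock: 15.0
eef_pos: [536.1, 109.6, 62.9]
tool_rot: [2.629, -0.002, 0.11]
force: [0.3, 0.9, -0.1]
width: 55.0
```

Emit:
arm_command(rot=[[0,0,0],[0,0,0],[0,0,0],[0,0,0],[0,0,0]], slide=[[0,4,7],[0,6,11],[0,8,14],[0,10,18],[0,12,22]], gripper=[55,55,55,55,55])

```text
clock: 15.42
eef_pos: [532.4, 146.3, 136.2]
tool_rot: [2.624, 0.007, 0.104]
force: [0.5, 0.6, -0.6]
width: 55.3
```

Emit:
arm_command(rot=[[0,0,0],[0,0,0],[0,0,0],[0,0,0],[0,0,0]], slide=[[0,15,25],[0,15,25],[0,15,25],[0,15,15],[0,0,0]], gripper=[55,55,55,55,55])

```text
clock: 15.83
eef_pos: [532.6, 212.5, 237.6]
tool_rot: [2.633, 0.001, 0.104]
force: [-0.5, 1.4, -0.5]
width: 55.4
```

```bash
python3 st.py; python3 look2.py 8; python3 look.py 9
python3 - <<'E'
from h import *
z=np.load("scene9.npz"); C=cloud("scene",z['d'])+SH["scene"]; hsv=cv2.cvtColor(z['im'],cv2.COLOR_RGB2HSV); 
p=C[(abs(C[...,2]-47)<3)&(abs(C[...,0]-560)<90)&(hsv[...,0]>95)&(hsv[...,0]<118)&(hsv[...,1]>90)]
A=np.c_[2*p[:,:2],np.ones(len(p))]; s=np.linalg.lstsq(A,(p[:,:2]**2).sum(1),rcond=None)[0]; print('bowl circle',s[:2],len(p))
W=world2w(C); m=(W[...,0]<-100)&(W[...,0]>-180)&(abs(W[...,1])<12)&(W[...,2]>-5)&(W[...,2]<20)&(hsv[...,1]>60); print('handle slope vs rest',np.polyfit(W[m][:,0],W[m][:,2],1),W[m][:,2].mean())
E
```

```text
t 15.83 p [532.6 212.5 237.6] rpy [150.9   0.    6. ] q [-0.87  0.68  0.32  1.59  0.27  1.16 -0.63] F [-0.5  1.4 -0.5] w 55.4
scene green 45 [ 565.3 -164.7   23.3]
top green 23 [ 561.4 -165.7   31.2]
scene 272 divider phase 28.914296281907866 [ 0  0  4 38  0  0  0  0  0  8  0  1  0  0 12 37  0  0  0  0 35 15  0  0
 14 23 29  1  0  0  0  0 28 27  0  0]
 green 45 [  71.    -1.3 -184. ]
top 221 divider phase 29.467986667383517 [ 0  0  8 19  0  0  0  0 19 30  1  0  0  0  8 15  0  0  0  0  8 28  0  0
 10 16 19 31  0  0  0  0  5  4  0  0]
 green 21 [  72.6   -3.6 -184.5]
bowl circle [ 565.74839177 -184.95828602] 69
handle slope vs rest [5.15559878e-04 4.66042953e+00] 4.589078477347279
```

View pics/scene8.png

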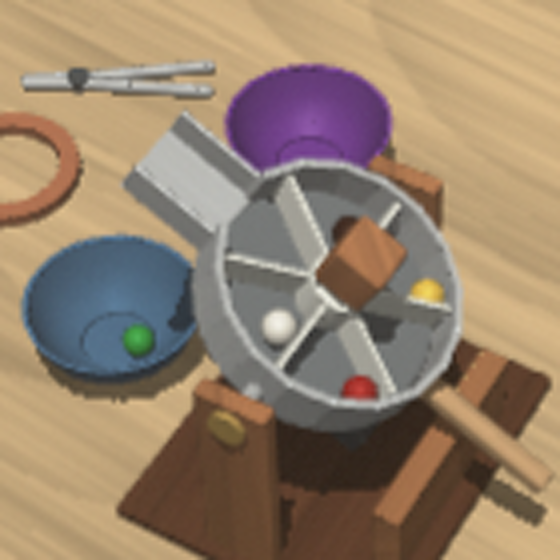

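View pics/top8.png

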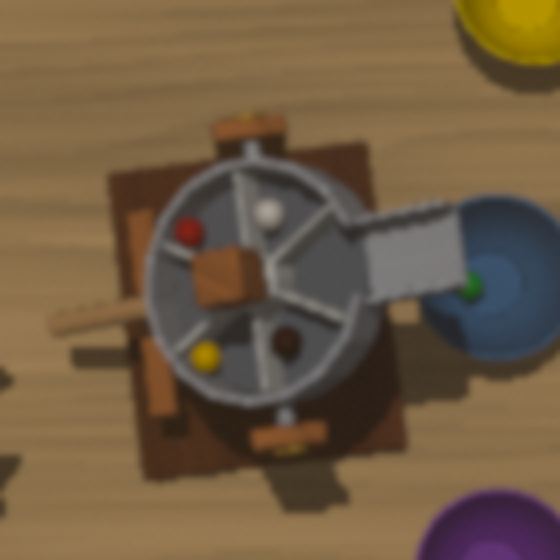

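```bash
python3 -c "
from h import *
print(ctrl.finish_job())"
```

```text
the job is handed in; nothing more can be done
None
```

I turned the wheel about +175° by its knob, so the green ball's compartment stood at the spout. I then tipped the carousel by its handle to about 0.65 rad, held it until the green ball ran out, lowered it back to rest and backed the gripper away. The job was handed in at about 16 s.

**Last checks, all from the final pictures:**
- **Green ball:** it lies still in the blue bowl, about 20 mm from the bowl's middle and with its surface about 23 mm above the bench.
- **Other balls:** white, brown, yellow and red are all still in the wheel.
- **Carousel:** the handle is back at its resting slope, and the tip angle just before I let go was about 0 rad.
- **Wheel:** square to the spout within about 1°.
- **Bowl:** within about 2 mm of its starting place.
- **Gripper:** the last move ended well clear of everything, with only force noise on the wrist.

**Disagreements:** the two cameras differed by about 6 mm across the bench, so I averaged them and checked that against the fingers. Longer downward moves also drifted about 8–10 mm sideways, which I corrected before each grasp. I did not measure the bystanders again; the coil and pliers, the only ones in the final crops, look unmoved.

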